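# Ratchet the bench clamp shut on two offcuts

## Task

Two wooden offcuts lie loose in the ratchet clamp that stands on the bench. Swing the clamp's lever fully from side to side, again and again, so that the ratchet draws the jaw up notch by notch, until both offcuts are squeezed tight against each other and the wooden stop and the sprung pad has been pushed back on its rods by at least 3 mm; then let go of the lever and stand clear. Work the clamp by its lever only (do not touch the toothed wheel, the jaw with its pad, or the offcuts), and do not shift the chisel or the mug.

Things in the scene. Friction and masses are not known exactly. Their poses are not given: they have to be found in the camera images.
- clamp: Bench clamp, fixed: plywood board 196 x 290 x 18 mm on wooden runners, with steel ratchet, lever, jaw and a small tool shelf on posts. Origin under the ratchet's axle, on the board's underside, 55 mm over the bench. z up; x points away from the robot (the lever points to -x); y is the clamping direction: the jaw closes to +y (the robot's left). All 'clamp frame' values refer to this.
- shelf_edge (a point): Middle of the shelf's lower front edge, at (-130, 0, 260) mm in the clamp frame. The shelf covers x -130 to -30, y -120 to 120, underside z 260 mm, 175 mm over the grip's middle; posts at x -35, y +-88. A tool pointing straight down hits it: lean the tool back towards the robot by 25 to 45 degrees, fingers pointing down and to the clamp's +x, to reach the grip below this edge.
- lever_grip (a point): Middle (half-way up) of the lever's grip: an upright round wooden handle, 26 mm diameter, 61 mm high, on the end of the flat steel lever, 115 mm from the axle; z 85 mm in the clamp frame. Fingers can pinch it from both sides along the clamp's y, and it turns freely enough between them to keep the tool's orientation. Swinging takes 1 to 3 N at the grip.
- lever_pivot (a point): Point on the vertical axle about which the lever and the wheel turn, at the lever's height (35 mm below lever_grip's height). The grip runs on a level circle of radius 115 mm about it.
- lever (a joint): Lever angle, rad: 0 when pointing to the clamp's -x, positive with the grip swung to the clamp's -y (robot's right), stops at -0.48 and 0.48; stays where left. Grip in the clamp frame: x = -115 cos, y = -115 sin (mm). Swinging to positive drives, swinging back clicks freely. A swing from below -0.35 to above 0.38 gains one notch, 9 mm of jaw travel; one short of -0.28 or 0.34 may gain nothing.
- wheel: Steel ratchet wheel, 12 saw teeth, 90 mm across, 12 mm thick, flat under the lever; turns about its z (counter-clockwise from above when driven); a pawl holds it against turning back (about 5 degrees of slack, 1.5 mm at the jaw).
- carriage: Rack and dark steel jaw (70 x 22 x 34 mm) driven by the wheel, sliding towards the clamp's +y; it carries the sprung pad. Origin at the clamp's origin when fully open, so that its y in the clamp's frame is the travel.
- pad (a joint): How far the sprung wooden pad (70 x 12 x 26 mm) on the jaw has been pushed back on its two rods, m; 0 when nothing presses it, at most 0.030. It grows by up to 9 mm a notch once everything touches; the slack may take 1.5 mm off again. At least 0.003 is wanted, more is no fault.
- block_a: Offcut of light wood, 45 x 85 x 30 mm, loose on the board, between the pad and the other offcut; origin at the centre of its underside; its 45 mm side (own x) lies along the clamping direction.
- block_b: Flatter offcut of light wood, 38 x 75 x 19 mm, loose on the board, between block_a and the stop; origin at the centre of its underside; its 38 mm side (own x) lies along the clamping direction.
- stop: Wooden stop on a steel foot, bolted to the board at a place that differs from time to time; origin at the foot of its front face, which looks to the clamp's -y (80 mm wide, 30 mm high). The open space between pad, offcuts and stop is 18 to 38 mm in all at the start: about three to five notches.
- chisel_mid (a point): Chisel lying on the bench's front part, 226 mm long; point near the middle of its length. Not to be shifted.
- mug_mid (a point): White mug, 78 mm across and 92 mm high, standing to the left of the clamp; its centre. Not to be shifted.

How it is judged:
By the outcome, as a careful person would: the job done as asked, in the order asked, and still so for the second after the job is handed in, with the robot touching nothing.
It also fails if it takes over 64 s, if anything falls off the work surface, if the arm or the gripper's body presses on something with over 40 N, if the wrist force passes 120 N, or if a joint passes its speed limit or range.

## Robot

A 6-joint arm with a two-finger parallel gripper is mounted at the origin on a cart in front of the work surface, level with it; the furniture and walls round the work are solid. World frame = base frame: x ahead of the robot, y to its left, z up, the work surface at z = 0. Lengths are in m, angles in degrees, forces in N, time in s.
With the tool pointing down it reaches from about 0.25 to 0.725 m from the base axis. Payload 9.7 kg.
Tool frame: the origin (TCP) lies at the very end of the fingers, on their centre line; the grasp point (between the pads) lies 19 mm behind it; z points along the fingers, y is the line along which they close (so a half turn about z gives the same grasp; the last joint's range is limited). The gripper opens to 85 mm and grips with 20 to 120 N. Pads are 22 mm wide; open, the fingers measure 114 mm over their backs; the gripper's body (76 mm by 85 mm) begins 54 mm behind the grasp point. The pads swing forward as they close: fully open they stand 13 mm farther back than shut.
Start: joints at [65.26, 4.979, 10.078, 95.1, 0, 90], TCP at [0.23, 0.5, 0.231] pointing down, gripper open.
Joint ranges: [-179.16, 179.16], [-48.56, 103.87], [-65.8, 70.77], [-126.05, 130.52], [-82.76, 87.17], [-180, 180]. Speed limits (degrees/s): [127.2, 127.2, 147.25, 180, 180, 180].

## Interface

Orientations are given as [roll, pitch, yaw] about the fixed x, y, z axes, in that order (R = Rz(yaw) Ry(pitch) Rx(roll)).
In Python, from workcell import bot gives the robot as it stands.
- The arm moves only by the tool play_rows, never from a script. Its argument "targets" is a list of rows, each an object with "grip": the closure in counts, from 0 (fully open) to 255 (shut); "linear": the shift along the world's x, y, z in cm, a list of three; "delta_rot": the turn, a rotation vector about the world's x, y, z in rad, a list of three. A call has 1 to 10 rows; each row is the pose to reach, as a shift and turn from the pose commanded when the call began; what a row does not reach only later rows make up. A row lasts 1/10 s, in which the tool goes at most 50 mm and 8.59 degrees, less where a joint would pass 70% of its speed; a pose out of reach is approached as far as the arm can. A call with a gripper value outside its range is refused whole. The fingers move at their own pace and stop on an object; "force" is the grip in N (left out, the last holds). Time passes only in rows, so rows that repeat a pose let the fingers close. It gives the time, the measured TCP pose, the force, the opening and the grip force at its end, in the units of the state.
- bot.get_obs(): the state, without advancing time (a new reading comes with each control period).
- bot.camera(name): name is "scene" or "top"; returns a dict with "color" (384x512x3 uint8, red, green, blue), "range_z" (384x512 float32, m along the optical axis (not along the pixel's ray), 0 where there is no reading), "fov_y" (degrees; the focal length in pixels is half the picture's height over the tangent of half this angle, whatever the lens; pixels are square), "cx", "cy" (the principal point, pixels), "world_to_cam" (4x4, takes a point from world to camera coordinates). Camera axes: x right, y up, looking along -z (the intrinsics and any distortion apply to the point x, -y, -z); pixel columns grow to the right and rows downward; lengths in m; the calibration is good to about 2 mm. A picture is of the moment at which its call begins.
- bot.job_done(): hands the job in; it is judged then, once.
Trained networks look in a picture, given as the dict that the camera call returned (one of the last four; its "shot" number tells which), for a name from the list of things; names that differ only in an ending like _2 or _b are one class to them, and where a whole thing is asked for, a point or a joint stands for the part that bears it (a point fixed in the world has none). Each returns a list of dicts, best first, with "conf" (0 to 1); they miss things now and then, are a little off and sometimes report something else, mostly with a low value. They report only what shows in the picture. A call takes as long as a camera call.
- bot.search_frame(picture, target): "box" ([left, top, right, bottom] in pixels, round what is visible of it).
- bot.trace(picture, target): "pixels" (384x512 bool, what is visible of it) and "box" ([left, top, right, bottom] in pixels, round what is visible of it).
- bot.pinpoint(picture, target): "pixel" ([column, row] in pixels: a listed point, or the origin of a listed thing).
The state is a dict: "time": time; "q": joint angles; "qd": joint speeds; "joint_efforts": joint torques, N m; "ee_pos": TCP position; "tcp_rot": TCP orientation; "wrist_force": force on the tool from outside, world axes, zero at the start; "torque": the same for the moment, N m; "opening": finger opening in m; "grasp_force": force on a finger pad.
Only numpy, scipy, OpenCV 4.12 (cv2) and the standard library are available. Lean on these libraries where they do the work, as an engineer would, in place of code of your own. Each camera call takes 0.05 s, during which the arm holds its last target. There are 200 camera calls.

## Working session

There is one attempt and no reset: what is moved stays moved. The work goes in short steps, Python scripts to look and compute and a tool call to move; the robot and the scene stay as the last step left them, time stands still between calls to the robot, and variables do not carry over. Pictures are saved under pics/ and viewed, at most 10 in all, crops included, and the job is handed in when it is done.

Besides the shell and the picture viewer there is one more tool, called after "Emit:" as a command line: name --argument value ..., lists and objects as JSON in quotes. play_rows: Moves the arm, as the interface text tells. Its arguments: {"type":"object","properties":{"targets":{"type":"array","items":{"type":"object","properties":{"grip":{"type":"number"},"linear":{"type":"array","items":{"type":"number"}},"delta_rot":{"type":"array","items":{"type":"number"}}}}},"force":{"type":"number"}},"required":["targets"]}

```bash
mkdir -p pics; cat > h.py <<'E'
import numpy as np, cv2
from workcell import bot
def w(p,px,z=None):
    H,W=p["color"].shape[:2]; f=H/2/np.tan(np.radians(p["fov_y"])/2)
    u,v=px
    M=np.linalg.inv(p["world_to_cam"])
    d=np.array([(u-p["cx"])/f,-(v-p["cy"])/f,-1.])
    if z is None:
        r=p["range_z"][int(round(v)),int(round(u))]; return M[:3,:3]@(d*r)+M[:3,3]
    D=M[:3,:3]@d; o=M[:3,3]; return o+D*(z-o[2])/D[2]
E
python3 - <<'E'
from h import *
im=[]
for n in("scene","top"):
    p=bot.camera(n); im.append(p["color"]); cv2.imwrite(f"pics/{n}.png",p["color"][:,:,::-1])
    print(n,{k:v for k,v in p.items() if k not in("color","range_z","world_to_cam")})
    for t,z in [("clamp",.055),("lever_grip",.14),("lever_pivot",.105),("shelf_edge",.315),("stop",.073),("wheel",None),("carriage",.055),("block_a",.073),("block_b",.073),("mug_mid",.046),("chisel_mid",0.01)]:
        for r in bot.pinpoint(p,t)[:1]:
            print(t,round(r["conf"],2),np.round(r["pixel"]), np.round(w(p,r["pixel"],z),3),np.round(w(p,r["pixel"]),3))
print(bot.get_obs())
E
```

```text
scene {'fov_y': 56.56930168585657, 'cx': 255.6267551310722, 'cy': 191.35756315111786, 'shot': 1}
clamp 0.65 [228. 216.] [ 0.585 -0.339  0.055] [ 0.599 -0.236  0.174]
lever_grip 0.96 [265. 212.] [ 0.501 -0.258  0.14 ] [ 0.505 -0.243  0.157]
lever_pivot 0.97 [229. 204.] [ 0.579 -0.337  0.105] [ 0.594 -0.234  0.216]
shelf_edge 0.9 [280. 149.] [ 0.468 -0.281  0.315] [ 0.473 -0.265  0.328]
stop 0.9 [195. 213.] [ 0.671 -0.354  0.073] [ 0.671 -0.341  0.086]
wheel 0.57 [229. 215.] [ 0.596 -0.234  0.178] [ 0.596 -0.234  0.178]
carriage 0.63 [196. 204.] [ 0.664 -0.402  0.055] [ 0.665 -0.369  0.09 ]
block_a 0.71 [279. 148.] [ 0.366 -0.582  0.073] [ 0.475 -0.266  0.331]
block_b 0.71 [279. 148.] [ 0.366 -0.582  0.073] [ 0.475 -0.266  0.331]
mug_mid 0.98 [226. 303.] [ 0.634 -0.088  0.046] [ 0.633 -0.09   0.042]
chisel_mid 0.8 [298. 205.] [ 0.361 -0.375  0.01 ] [ 0.365 -0.366  0.021]
top {'fov_y': 56.22083142023384, 'cx': 253.0968683166845, 'cy': 197.01322466441954, 'shot': 2}
clamp 0.62 [266. 210.] [ 0.587 -0.34   0.055] [ 0.55  -0.315  0.111]
lever_grip 0.73 [252. 225.] [ 0.509 -0.25   0.14 ] [ 0
[... 556 characters left out ...]
.375  0.01 ] [ 0.36  -0.37   0.022]
{'time': 1.2, 'q': array([6.52585554e+01, 4.97913089e+00, 1.00770241e+01, 9.50993150e+01,
       3.02642311e-04, 9.00001212e+01]), 'qd': array([ 0.07691584,  0.0370683 , -0.02079096,  0.02888486, -0.04135989,
       -0.0504934 ]), 'joint_efforts': array([-2.22244569e-03, -5.20108223e+01,  4.64850318e+01,  2.06125798e-03,
       -1.32592759e-04, -2.48774271e-06]), 'ee_pos': array([0.23018317, 0.49950565, 0.23127126]), 'tcp_rot': array([-1.79998578e+02, -3.02639303e-04,  1.55258434e+02]), 'wrist_force': array([ 0.91938489,  1.11301785, -0.46127584]), 'torque': array([ 0.00479256, -0.05908036, -0.00337983]), 'grasp_force': 0.0, 'opening': 0.08519554430482663}
```

View pics/scene.png

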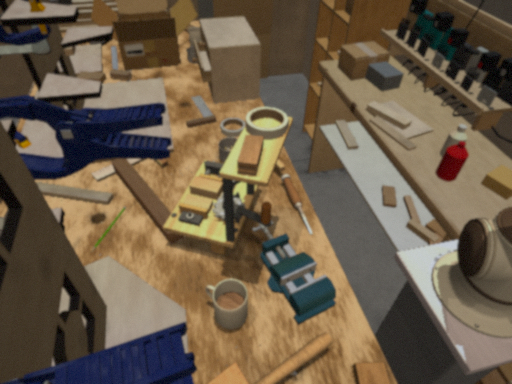

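View pics/top.png

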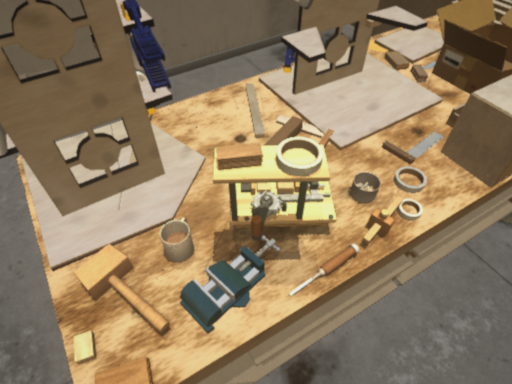

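```bash
cat >> h.py <<'E'
def cloud(p):
    H,W=p["color"].shape[:2]; f=H/2/np.tan(np.radians(p["fov_y"])/2)
    v,u=np.mgrid[:H,:W]; r=p["range_z"]
    P=np.stack([(u-p["cx"])/f*r,-(v-p["cy"])/f*r,-r],-1); M=np.linalg.inv(p["world_to_cam"])
    P=P@M[:3,:3].T+M[:3,3]; P[r==0]=np.nan; return P
E
python3 - <<'E'
from h import *
Q=[]
for n in("scene","top"):
    p=bot.camera(n);P=cloud(p);Q.append(P.reshape(-1,3))
    for t in("lever_grip","lever"):
        for r in bot.trace(p,t)[:1]:
            m=r["pixels"]&np.isfinite(P[...,0]); m=cv2.erode(m.astype(np.uint8),np.ones((3,3)))>0
            X=P[m]; print(n,t,round(r["conf"],2),r["box"],len(X))
            if len(X):
                Z=X[(X[:,2]>.12)&(X[:,2]<.18)];print(np.percentile(X,[5,50,95],axis=0).round(3).tolist(),len(Z),np.median(Z,0).round(3))
Q=np.vstack(Q);Q=Q[np.isfinite(Q[:,0])]
G=np.full((22,34),-9)
for x,y,z in Q:
    i=int(x//.04);j=int((y+.64)//.04)
    if 0<=i<22 and 0<=j<34 and z<1: G[i,j]=max(G[i,j],int(round(z*100)))
print("y   ",*["%3d"%(-64+4*j) for j in range(34)])
for i in range(22): print("%3d "%(4*i),*["%3d"%g if g>-9 else "  ." for g in G[i]])
E
```

```text
scene lever_grip 0.93 [222.5, 200.0, 272.0, 226.1] 405
[[0.495, -0.312, 0.105], [0.517, -0.269, 0.11], [0.569, -0.243, 0.17]] 143 [ 0.505 -0.246  0.152]
scene lever 0.61 [231.6, 203.0, 271.7, 226.7] 348
[[0.497, -0.312, 0.107], [0.519, -0.271, 0.11], [0.567, -0.243, 0.17]] 124 [ 0.505 -0.246  0.147]
top lever_grip 0.97 [247.9, 194.8, 274.6, 241.3] 368
[[0.488, -0.338, 0.106], [0.538, -0.29, 0.111], [0.58, -0.245, 0.17]] 147 [ 0.492 -0.253  0.156]
top lever 0.89 [251.6, 191.8, 272.8, 240.8] 398
[[0.488, -0.341, 0.107], [0.541, -0.293, 0.11], [0.583, -0.245, 0.17]] 151 [ 0.492 -0.252  0.156]
y    -64 -60 -56 -52 -48 -44 -40 -36 -32 -28 -24 -20 -16 -12  -8  -4   0   4   8  12  16  20  24  28  32  36  40  44  48  52  56  60  64  68
  0    .   .   .   .   .   .   .   .   .   .   .   0   0   2  25  25   .  13   2   0   .   .   .   .   .   .   .   .   .   .   .   .   .   .
  4    .   .   .   .   .   .   .   .   .   .   .   0   1  21  24  25  24  19   2   0   .   .   .   .   .   .   .   .   .   .   .   .   .   .
  8    .   .   .   .   .   .   .   .   .   .   .   0   0   1  23  23  22   2   1
[... 2039 characters left out ...]
   0   0   0   0   8   9  11  11   9   7   0  52  52   0   0   0   0   7   6   6  53  53   0   .   .   .   .   .   .   .   .   .   .   .
 72    0   0   1   0   0   5   8   8   7   0   0  52  52   3   3   2   2   2   2   2  53  53   0   .   .   .   .   .   .   .   .   .   .   .
 76    1   0   5   5   5   5   5   6   0   0   0  52  52   3   3   3   3   3   3   3  52  52   0   .   .   .   .   .   .   .   .   .   .   .
 80    5   5   5   5   5   5   1   0   0   0   2  53  52   3   2   2   2   2   2   3  52   3   0   .   .   .   .   .   .   .   .   .   .   .
 84    5   5   5   5   1   0   1   0   0   3   3  55  52   3   2   3   3   2   2   3   3   3   0   .   .   .   .   .   .   .   .   .   .   .
```

```bash
cat >> h.py <<'E'
from scipy.spatial.transform import Rotation as R
yaw=np.radians(-27.5); cx=np.array([np.cos(yaw),np.sin(yaw),0]); cy=np.array([-cx[1],cx[0],0]); ez=np.array([0,0,1.])
piv=np.array([.583,-.337,0]); TILT=np.radians(38)
a=np.sin(TILT)*cx-np.cos(TILT)*ez
RT=R.from_matrix(np.stack([np.cross(cy,a),cy,a],1))
def grip(th,z=.142): return piv-.115*np.cos(th)*cx-.115*np.sin(th)*cy+z*ez
def tcp(th,back=0): return grip(th)+a*(.019-back)
def delta(t):
    o=bot.get_obs(); c=R.from_euler("xyz",o["tcp_rot"],degrees=True)
    return ((t-o["ee_pos"])*100).round(2),(RT*c.inv()).as_rotvec().round(3)
E
python3 - <<'E'
from h import *
print(grip(-.33),a); print(delta(tcp(-.33,.13)),delta(tcp(-.33)))
E
```

```text
[ 0.50370481 -0.25370971  0.142     ] [ 0.5460984  -0.28428083 -0.78801075]
(array([ 21.29, -72.17,  -0.18]), array([-0.292, -0.596, -0.046])) (array([ 28.39, -75.86, -10.42]), array([-0.292, -0.596, -0.046]))
```

Emit:
play_rows --targets '[{"grip":0,"linear":[1,-4,2],"delta_rot":[0,0,0]},{"grip":0,"linear":[2,-8,4],"delta_rot":[0,0,0]},{"grip":0,"linear":[3,-12,6],"delta_rot":[-0.03,-0.06,0]},{"grip":0,"linear":[4,-16,8],"delta_rot":[-0.06,-0.12,-0.01]},{"grip":0,"linear":[5,-20,8],"delta_rot":[-0.09,-0.18,-0.01]},{"grip":0,"linear":[6,-24,8],"delta_rot":[-0.12,-0.24,-0.02]},{"grip":0,"linear":[7,-28,8],"delta_rot":[-0.15,-0.3,-0.02]},{"grip":0,"linear":[8,-32,8],"delta_rot":[-0.18,-0.36,-0.03]},{"grip":0,"linear":[9,-36,8],"delta_rot":[-0.21,-0.42,-0.03]},{"grip":0,"linear":[10,-40,8],"delta_rot":[-0.24,-0.48,-0.04]}]' --force 30

```text
time: 2.5
ee_pos: [0.3302, 0.0981, 0.3115]
tcp_rot: [-179.6, 30.9, 153.0]
wrist_force: [-0.2, 0.6, -0.2]
opening: 0.0854
grasp_force: 0.0
```

```bash
python3 - <<'E'
from h import *
print(bot.get_obs()["ee_pos"],bot.get_obs()["q"].round(1)); print(delta(tcp(-.33,.13)))
E
```

```text
[0.33023616 0.09807211 0.31149769] [ 39.6 -36.8 -18.2  95.7 -28.3  63.4]
(array([ 11.29, -32.02,  -8.2 ]), array([-0.052, -0.112, -0.006]))
```

Emit:
play_rows --targets '[{"grip":0,"linear":[1.5,-4,0],"delta_rot":[-0.01,-0.02,0]},{"grip":0,"linear":[3,-8,0],"delta_rot":[-0.02,-0.04,0]},{"grip":0,"linear":[4.5,-12,-1],"delta_rot":[-0.03,-0.06,0]},{"grip":0,"linear":[6,-16,-2],"delta_rot":[-0.04,-0.08,0]},{"grip":0,"linear":[7.5,-20,-3],"delta_rot":[-0.05,-0.11,-0.01]},{"grip":0,"linear":[9,-24,-5],"delta_rot":[-0.05,-0.11,-0.01]},{"grip":0,"linear":[10.5,-28,-7],"delta_rot":[-0.05,-0.11,-0.01]},{"grip":0,"linear":[11.3,-32,-8.2],"delta_rot":[-0.05,-0.11,-0.01]},{"grip":0,"linear":[11.3,-32,-8.2],"delta_rot":[-0.05,-0.11,-0.01]}]'

```text
time: 3.4
ee_pos: [0.4417, -0.2247, 0.2261]
tcp_rot: [-180.0, 37.4, 151.9]
wrist_force: [-1.0, 1.1, -0.5]
opening: 0.0849
grasp_force: 0.0
```

```bash
python3 - <<'E'
from h import *
print(bot.get_obs()["ee_pos"],bot.get_obs()["q"].round(1)); print(delta(tcp(-.33,.13)),delta(tcp(-.33)))
ims=[]
for n,c in(("scene",(230,150)),("top",(240,190))):
    p=bot.camera(n); x,y=c; im=p["color"][y-80:y+90,x-90:x+110] if n=="top" else p["color"][y-20:y+150,x-90:x+110]
    ims.append(cv2.resize(im,(400,340),interpolation=cv2.INTER_CUBIC))
    for r in bot.pinpoint(p,"lever_grip")[:1]: print(r["conf"],w(p,r["pixel"],.14))
cv2.imwrite("pics/pre.png",np.hstack(ims)[:,:,::-1])
E
```

```text
[ 0.4416992  -0.22467707  0.22614154] [-26.3 -41.3 -35.2  58.7  -1.1   1.5]
(array([0.14, 0.25, 0.33]), array([-0.005, -0.009,  0.011])) (array([ 7.24, -3.44, -9.91]), array([-0.005, -0.009,  0.011]))
0.82 [ 0.49118081 -0.25571846  0.14      ]
```

View pics/pre.png

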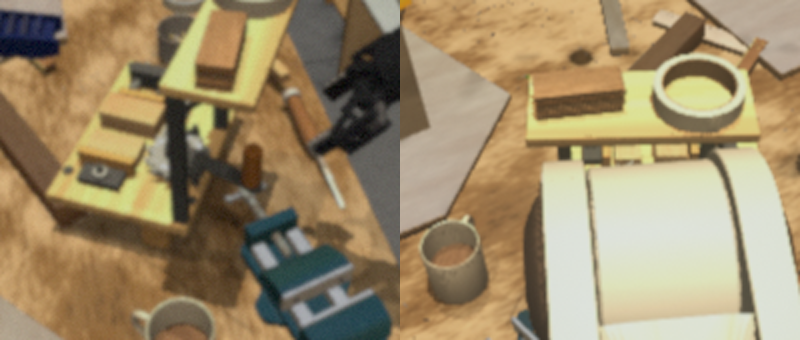

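The picture shows the grip upright at about (253,165) in the left crop, with the open gripper at (365,100) clear of the shelf. I'll advance along the tool axis.

Emit:
play_rows --targets '[{"grip":0,"linear":[1.0,-0.4,-1.2],"delta_rot":[-0.005,-0.009,0.01]},{"grip":0,"linear":[2.4,-1.1,-3.2],"delta_rot":[-0.005,-0.009,0.01]},{"grip":0,"linear":[3.8,-1.8,-5.2],"delta_rot":[-0.005,-0.009,0.01]},{"grip":0,"linear":[5.2,-2.5,-7.2],"delta_rot":[-0.005,-0.009,0.01]},{"grip":0,"linear":[6.3,-3.0,-8.7],"delta_rot":[-0.005,-0.009,0.01]},{"grip":0,"linear":[7.2,-3.4,-9.9],"delta_rot":[-0.005,-0.009,0.01]},{"grip":0,"linear":[7.2,-3.4,-9.9],"delta_rot":[-0.005,-0.009,0.01]}]'

```text
time: 4.3
ee_pos: [0.5157, -0.2526, 0.1289]
tcp_rot: [180.0, 38.1, 153.0]
wrist_force: [0.1, 1.5, -0.7]
opening: 0.0856
grasp_force: 0.0
```

```bash
python3 - <<'E'
from h import *
print(bot.get_obs()["ee_pos"],delta(tcp(-.33)))
p=bot.camera("scene"); im=p["color"][120:290,150:350]
cv2.imwrite("pics/near.png",cv2.resize(im,(600,510),interpolation=cv2.INTER_CUBIC)[:,:,::-1])
E
```

```text
[ 0.51572301 -0.25257774  0.12887293] (array([-0.16, -0.65, -0.18]), array([ 0.001,  0.002, -0.008]))
```

View pics/near.png

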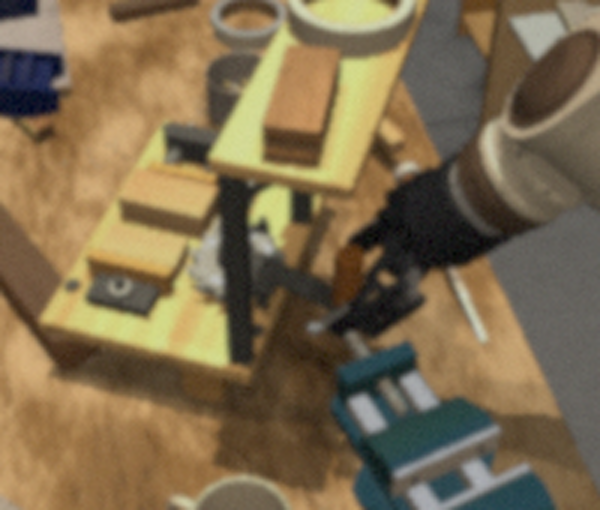

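The grip at (348,275) sits between the fingers, nearer the far one. I'll correct by 6 mm and close.

Emit:
play_rows --targets '[{"grip":0,"linear":[-0.2,-0.6,-0.2],"delta_rot":[0,0,-0.008]},{"grip":100,"linear":[-0.2,-0.6,-0.2],"delta_rot":[0,0,-0.008]},{"grip":230,"linear":[-0.2,-0.6,-0.2],"delta_rot":[0,0,-0.008]},{"grip":230,"linear":[-0.2,-0.6,-0.2],"delta_rot":[0,0,-0.008]},{"grip":230,"linear":[-0.2,-0.6,-0.2],"delta_rot":[0,0,-0.008]},{"grip":230,"linear":[-0.2,-0.6,-0.2],"delta_rot":[0,0,-0.008]},{"grip":230,"linear":[-0.2,-0.6,-0.2],"delta_rot":[0,0,-0.008]},{"grip":230,"linear":[-0.2,-0.6,-0.2],"delta_rot":[0,0,-0.008]}]' --force 30

```text
time: 5.15
ee_pos: [0.5132, -0.2605, 0.1287]
tcp_rot: [180.0, 38.3, 152.3]
wrist_force: [-5.8, 2.9, 4.2]
opening: 0.025
grasp_force: 29.4
```

```bash
python3 - <<'E'
from h import *
o=bot.get_obs();print(o["ee_pos"],o["wrist_force"],o["opening"],o["grasp_force"])
g=o["ee_pos"]-.019*a-piv;print("th",np.arctan2(-g@cy,-g@cx),np.hypot(g@cx,g@cy),g[2])
for t in(-.33,-.43): print(t,delta(tcp(t)))
c=tcp(-.43)
for t in(-.43,-.3,-.15,0,.15,.3,.43): print(t,((tcp(t)-c)*100).round(1))
E
```

```text
[ 0.51319798 -0.26048584  0.12871865] [-5.83344519  2.8918556   4.2259388 ] 0.025048978361606102 29.399028718471527
th -0.3161520064297648 0.11462391211988392 0.14369085766741257
-0.33 (array([ 0.09,  0.14, -0.17]), array([0.002, 0.004, 0.003]))
-0.43 (array([ 0.96,  0.89, -0.17]), array([0.002, 0.004, 0.003]))
-0.43 [0. 0. 0.]
-0.3 [-1.1 -1.   0. ]
-0.15 [-2.2 -2.3  0. ]
0 [-3.1 -3.8  0. ]
0.15 [-3.8 -5.4  0. ]
0.3 [-4.3 -7.   0. ]
0.43 [-4.4 -8.5  0. ]
```

Emit:
play_rows --targets '[{"grip":230,"linear":[0.3,0.3,0],"delta_rot":[0,0,0]},{"grip":230,"linear":[0.6,0.6,0],"delta_rot":[0,0,0]},{"grip":230,"linear":[1.0,0.9,0],"delta_rot":[0,0,0]},{"grip":230,"linear":[1.0,0.9,0],"delta_rot":[0,0,0]}]'

```text
time: 5.55
ee_pos: [0.5232, -0.2522, 0.1287]
tcp_rot: [-179.9, 38.3, 152.3]
wrist_force: [-1.1, -3.9, 1.2]
opening: 0.0251
grasp_force: 30.1
```

Emit:
play_rows --targets '[{"grip":230,"linear":[-1.1,-1.0,0],"delta_rot":[0,0,0]},{"grip":230,"linear":[-2.2,-2.3,0],"delta_rot":[0,0,0]},{"grip":230,"linear":[-3.1,-3.8,0],"delta_rot":[0,0,0]},{"grip":230,"linear":[-3.8,-5.4,0],"delta_rot":[0,0,0]},{"grip":230,"linear":[-4.3,-7.0,0],"delta_rot":[0,0,0]},{"grip":230,"linear":[-4.4,-8.5,0],"delta_rot":[0,0,0]},{"grip":230,"linear":[-4.4,-8.5,0],"delta_rot":[0,0,0]},{"grip":230,"linear":[-4.4,-8.5,0],"delta_rot":[0,0,0]}]'

```text
time: 6.35
ee_pos: [0.4791, -0.3365, 0.1282]
tcp_rot: [179.9, 38.2, 152.3]
wrist_force: [-2.7, 1.4, 2.3]
opening: 0.025
grasp_force: 31.9
```

```bash
cat > st.py <<'E'
from h import *
o=bot.get_obs();print(o["ee_pos"],o["wrist_force"],o["opening"],o["grasp_force"])
g=o["ee_pos"]-.019*a-piv;print("th",np.arctan2(-g@cy,-g@cx),np.hypot(g@cx,g@cy),g[2])
for t in(-.43,.43): print(t,delta(tcp(t)))
p=bot.camera("scene");P=cloud(p)
for n in("carriage","pad","block_a","stop","wheel"):
    for r in bot.trace(p,n)[:2]:
        X=P[r["pixels"]];X=X[np.isfinite(X[:,0])]
        Y=(X-piv)@np.stack([cx,cy,ez],1)*1000
        print(n,round(r["conf"],2),[round(b) for b in r["box"]],np.percentile(Y,[10,50,90],axis=0).round().tolist())
cv2.imwrite("pics/st%.0f.png"%(o["time"]*100),cv2.resize(p["color"][120:290,150:350],(600,510),interpolation=cv2.INTER_CUBIC)[:,:,::-1])
E
python3 st.py; ls pics
```

```text
[ 0.47905274 -0.33645437  0.12815224] [-2.67953323  1.3670237   2.26576327] 0.025012818249431745 31.874009370803833
th 0.42799349200332476 0.11447769742571993 0.14312444385207373
-0.43 (array([ 4.37,  8.48, -0.11]), array([0.001, 0.004, 0.003]))
0.43 (array([-0.05, -0.02, -0.11]), array([0.001, 0.004, 0.003]))
carriage 0.64 [201, 167, 221, 183] [[63.0, -138.0, 78.0], [89.0, -124.0, 100.0], [110.0, -86.0, 109.0]]
pad 0.67 [211, 199, 247, 217] [[-32.0, -2.0, 90.0], [16.0, 15.0, 97.0], [32.0, 34.0, 98.0]]
pad 0.47 [202, 171, 223, 180] [[57.0, -114.0, 90.0], [96.0, -100.0, 95.0], [108.0, -84.0, 102.0]]
block_a 0.95 [190, 176, 222, 202] [[45.0, -73.0, 81.0], [81.0, -45.0, 102.0], [118.0, -34.0, 104.0]]
block_a 0.67 [184, 190, 211, 211] [[55.0, -14.0, 90.0], [86.0, -1.0, 92.0], [117.0, 13.0, 94.0]]
stop 0.68 [180, 203, 205, 229] [[59.0, 32.0, 80.0], [85.0, 40.0, 88.0], [116.0, 65.0, 103.0]]
wheel 0.63 [212, 195, 245, 221] [[-31.0, -6.0, 91.0], [16.0, 14.0, 97.0], [33.0, 33.0, 99.0]]
near.png
pre.png
scene.png
st635.png
top.png
```

Emit:
play_rows --targets '[{"grip":230,"linear":[0.1,1.5,0],"delta_rot":[0,0,0]},{"grip":230,"linear":[0.6,3.1,0],"delta_rot":[0,0,0]},{"grip":230,"linear":[1.3,4.7,0],"delta_rot":[0,0,0]},{"grip":230,"linear":[2.2,6.2,0],"delta_rot":[0,0,0]},{"grip":230,"linear":[3.3,7.5,0],"delta_rot":[0,0,0]},{"grip":230,"linear":[4.4,8.5,0],"delta_rot":[0,0,0]},{"grip":230,"linear":[4.4,8.5,0],"delta_rot":[0,0,0]},{"grip":230,"linear":[4.4,8.5,0],"delta_rot":[0,0,0]}]'

```text
time: 7.45
ee_pos: [0.5233, -0.251, 0.1281]
tcp_rot: [180.0, 38.2, 152.4]
wrist_force: [-1.1, 1.4, 0.3]
opening: 0.0252
grasp_force: 31.0
```

Emit:
play_rows --targets '[{"grip":230,"linear":[-1.1,-1.0,0],"delta_rot":[0,0,0]},{"grip":230,"linear":[-2.2,-2.3,0],"delta_rot":[0,0,0]},{"grip":230,"linear":[-3.1,-3.8,0],"delta_rot":[0,0,0]},{"grip":230,"linear":[-3.8,-5.4,0],"delta_rot":[0,0,0]},{"grip":230,"linear":[-4.3,-7.0,0],"delta_rot":[0,0,0]},{"grip":230,"linear":[-4.4,-8.5,0],"delta_rot":[0,0,0]},{"grip":230,"linear":[-4.4,-8.5,0],"delta_rot":[0,0,0]},{"grip":230,"linear":[-4.4,-8.5,0],"delta_rot":[0,0,0]}]'

```text
time: 8.25
ee_pos: [0.4786, -0.3367, 0.1281]
tcp_rot: [180.0, 38.2, 152.3]
wrist_force: [-3.7, 0.4, 1.3]
opening: 0.0251
grasp_force: 32.5
```

```bash
python3 st.py
```

```text
[ 0.47860491 -0.336718    0.12806064] [-3.70375463  0.42081389  1.27432463] 0.02508289770894926 32.509446144104004
th 0.43048703476824157 0.11491159227321004 0.14303284800763438
-0.43 (array([ 4.42,  8.51, -0.1 ]), array([0.001, 0.004, 0.004]))
0.43 (array([-0.01,  0.01, -0.1 ]), array([0.001, 0.004, 0.004]))
carriage 0.77 [198, 166, 232, 190] [[58.0, -128.0, 80.0], [87.0, -114.0, 100.0], [109.0, -75.0, 109.0]]
carriage 0.17 [212, 198, 244, 218] [[-31.0, -5.0, 91.0], [16.0, 15.0, 97.0], [32.0, 35.0, 99.0]]
pad 0.57 [198, 171, 221, 183] [[57.0, -110.0, 86.0], [96.0, -97.0, 94.0], [107.0, -78.0, 102.0]]
block_a 0.84 [184, 193, 212, 212] [[52.0, -15.0, 90.0], [83.0, -1.0, 92.0], [116.0, 13.0, 94.0]]
block_a 0.63 [189, 178, 222, 201] [[44.0, -62.0, 88.0], [79.0, -39.0, 102.0], [116.0, -25.0, 105.0]]
stop 0.62 [178, 204, 206, 228] [[58.0, 30.0, 81.0], [85.0, 39.0, 88.0], [116.0, 65.0, 103.0]]
```

Emit:
play_rows --targets '[{"grip":230,"linear":[0.1,1.5,0],"delta_rot":[0,0,0]},{"grip":230,"linear":[0.6,3.1,0],"delta_rot":[0,0,0]},{"grip":230,"linear":[1.3,4.7,0],"delta_rot":[0,0,0]},{"grip":230,"linear":[2.2,6.2,0],"delta_rot":[0,0,0]},{"grip":230,"linear":[3.3,7.5,0],"delta_rot":[0,0,0]},{"grip":230,"linear":[4.4,8.5,0],"delta_rot":[0,0,0]},{"grip":230,"linear":[4.4,8.5,0],"delta_rot":[0,0,0]},{"grip":230,"linear":[4.4,8.5,0],"delta_rot":[0,0,0]}]'

```text
time: 9.35
ee_pos: [0.5231, -0.2507, 0.1281]
tcp_rot: [180.0, 38.2, 152.4]
wrist_force: [-4.0, 4.6, 2.1]
opening: 0.0254
grasp_force: 31.4
```

Emit:
play_rows --targets '[{"grip":230,"linear":[-1.1,-1.0,0],"delta_rot":[0,0,0]},{"grip":230,"linear":[-2.2,-2.3,0],"delta_rot":[0,0,0]},{"grip":230,"linear":[-3.1,-3.8,0],"delta_rot":[0,0,0]},{"grip":230,"linear":[-3.8,-5.4,0],"delta_rot":[0,0,0]},{"grip":230,"linear":[-4.3,-7.0,0],"delta_rot":[0,0,0]},{"grip":230,"linear":[-4.4,-8.5,0],"delta_rot":[0,0,0]},{"grip":230,"linear":[-4.4,-8.5,0],"delta_rot":[0,0,0]},{"grip":230,"linear":[-4.4,-8.5,0],"delta_rot":[0,0,0]}]'

```text
time: 10.15
ee_pos: [0.4787, -0.3369, 0.1283]
tcp_rot: [180.0, 38.2, 152.3]
wrist_force: [-2.5, -1.2, -0.2]
opening: 0.025
grasp_force: 33.0
```

```bash
python3 st.py
```

```text
[ 0.47866556 -0.33685564  0.12826814] [-2.54166602 -1.22493472 -0.17351253] 0.025038174602070754 33.03940236568451
th 0.43165796999388156 0.1148442835091462 0.14324033958478366
-0.43 (array([ 4.41,  8.52, -0.12]), array([0.002, 0.004, 0.004]))
0.43 (array([-0.01,  0.02, -0.12]), array([0.002, 0.004, 0.004]))
carriage 0.85 [198, 169, 218, 186] [[62.0, -115.0, 80.0], [88.0, -106.0, 98.0], [107.0, -71.0, 109.0]]
block_a 0.78 [182, 191, 212, 213] [[52.0, -11.0, 90.0], [84.0, 0.0, 92.0], [118.0, 12.0, 94.0]]
block_a 0.68 [186, 180, 218, 202] [[46.0, -56.0, 93.0], [82.0, -33.0, 103.0], [118.0, -16.0, 105.0]]
stop 0.83 [178, 202, 205, 226] [[59.0, 31.0, 81.0], [85.0, 39.0, 89.0], [116.0, 64.0, 103.0]]
```

Emit:
play_rows --targets '[{"grip":230,"linear":[0.1,1.5,0],"delta_rot":[0,0,0]},{"grip":230,"linear":[0.6,3.1,0],"delta_rot":[0,0,0]},{"grip":230,"linear":[1.3,4.7,0],"delta_rot":[0,0,0]},{"grip":230,"linear":[2.2,6.2,0],"delta_rot":[0,0,0]},{"grip":230,"linear":[3.3,7.5,0],"delta_rot":[0,0,0]},{"grip":230,"linear":[4.4,8.5,0],"delta_rot":[0,0,0]},{"grip":230,"linear":[4.4,8.5,0],"delta_rot":[0,0,0]},{"grip":230,"linear":[4.4,8.5,0],"delta_rot":[0,0,0]}]'

```text
time: 11.25
ee_pos: [0.5234, -0.2507, 0.1284]
tcp_rot: [179.9, 38.3, 152.4]
wrist_force: [-0.5, 3.4, -0.4]
opening: 0.0252
grasp_force: 31.8
```

Emit:
play_rows --targets '[{"grip":230,"linear":[-1.1,-1.0,0],"delta_rot":[0,0,0]},{"grip":230,"linear":[-2.2,-2.3,0],"delta_rot":[0,0,0]},{"grip":230,"linear":[-3.1,-3.8,0],"delta_rot":[0,0,0]},{"grip":230,"linear":[-3.8,-5.4,0],"delta_rot":[0,0,0]},{"grip":230,"linear":[-4.3,-7.0,0],"delta_rot":[0,0,0]},{"grip":230,"linear":[-4.4,-8.5,0],"delta_rot":[0,0,0]},{"grip":230,"linear":[-4.4,-8.5,0],"delta_rot":[0,0,0]},{"grip":230,"linear":[-4.4,-8.5,0],"delta_rot":[0,0,0]}]'

```text
time: 12.05
ee_pos: [0.4785, -0.337, 0.1284]
tcp_rot: [180.0, 38.2, 152.3]
wrist_force: [-6.9, -0.2, 2.1]
opening: 0.0253
grasp_force: 33.6
```

```bash
python3 st.py; ls pics
```

```text
[ 0.47851573 -0.33695451  0.12835268] [-6.90278872 -0.19926029  2.10703175] 0.025285873639721526 33.55445444583893
th 0.43257966732037934 0.11498921278691272 0.14332488149037584
-0.43 (array([ 4.43,  8.53, -0.13]), array([0.002, 0.004, 0.004]))
0.43 (array([ 0.  ,  0.03, -0.13]), array([0.002, 0.004, 0.004]))
carriage 0.87 [198, 169, 222, 218] [[54.0, -109.0, 82.0], [83.0, -97.0, 100.0], [108.0, -63.0, 109.0]]
block_a 0.92 [188, 180, 219, 203] [[45.0, -50.0, 95.0], [81.0, -29.0, 103.0], [116.0, -13.0, 105.0]]
block_a 0.53 [186, 193, 214, 212] [[52.0, -12.0, 90.0], [79.0, 1.0, 92.0], [113.0, 14.0, 95.0]]
stop 0.78 [176, 204, 206, 228] [[59.0, 31.0, 79.0], [85.0, 39.0, 88.0], [116.0, 64.0, 103.0]]
wheel 0.6 [210, 197, 244, 220] [[-31.0, -16.0, 90.0], [18.0, 13.0, 97.0], [35.0, 34.0, 99.0]]
near.png
pre.png
scene.png
st1015.png
st1205.png
st635.png
st825.png
top.png
```

View pics/st1205.png

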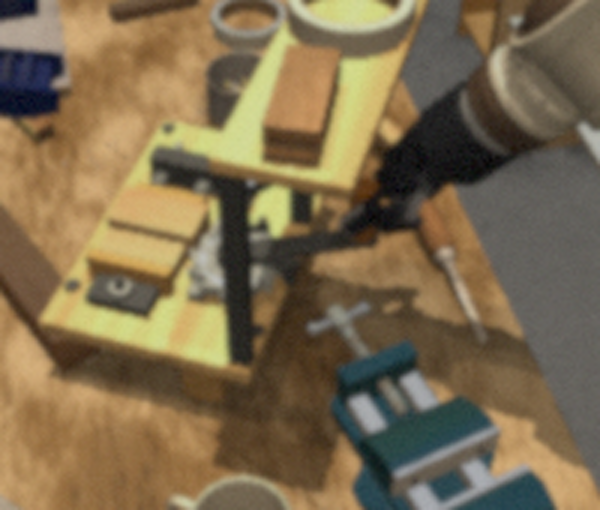

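Emit:
play_rows --targets '[{"grip":230,"linear":[0.1,1.5,0],"delta_rot":[0,0,0]},{"grip":230,"linear":[0.6,3.1,0],"delta_rot":[0,0,0]},{"grip":230,"linear":[1.3,4.7,0],"delta_rot":[0,0,0]},{"grip":230,"linear":[2.2,6.2,0],"delta_rot":[0,0,0]},{"grip":230,"linear":[3.3,7.5,0],"delta_rot":[0,0,0]},{"grip":230,"linear":[4.4,8.5,0],"delta_rot":[0,0,0]},{"grip":230,"linear":[4.4,8.5,0],"delta_rot":[0,0,0]},{"grip":230,"linear":[4.4,8.5,0],"delta_rot":[0,0,0]}]'

```text
time: 13.15
ee_pos: [0.5232, -0.251, 0.1284]
tcp_rot: [180.0, 38.3, 152.4]
wrist_force: [-3.0, 4.4, 0.8]
opening: 0.0252
grasp_force: 32.4
```

Emit:
play_rows --targets '[{"grip":230,"linear":[-1.1,-1.0,0],"delta_rot":[0,0,0]},{"grip":230,"linear":[-2.2,-2.3,0],"delta_rot":[0,0,0]},{"grip":230,"linear":[-3.1,-3.8,0],"delta_rot":[0,0,0]},{"grip":230,"linear":[-3.8,-5.4,0],"delta_rot":[0,0,0]},{"grip":230,"linear":[-4.3,-7.0,0],"delta_rot":[0,0,0]},{"grip":230,"linear":[-4.4,-8.5,0],"delta_rot":[0,0,0]},{"grip":230,"linear":[-4.4,-8.5,0],"delta_rot":[0,0,0]},{"grip":230,"linear":[-4.4,-8.5,0],"delta_rot":[0,0,0]}]'

```text
time: 13.95
ee_pos: [0.4788, -0.3368, 0.1283]
tcp_rot: [180.0, 38.3, 152.3]
wrist_force: [-0.9, -1.6, -0.4]
opening: 0.025
grasp_force: 33.7
```

```bash
python3 st.py; python3 - <<'E'
from h import *
# profile along clamp y of top heights at clamp x 70..100
for n in("scene","top"):
    P=cloud(bot.camera(n)).reshape(-1,3); Y=(P-piv)@np.stack([cx,cy,ez],1)*1000
    m=(abs(Y[:,0]-90)<18)&(Y[:,2]>60)&(Y[:,2]<130); Y=Y[m]
    print(n,[(b,int(np.percentile(Y[abs(Y[:,1]-b)<2,2],80))) for b in range(-150,70,4) if (abs(Y[:,1]-b)<2).sum()>2])
E
```

```text
[ 0.47879098 -0.33680294  0.12831207] [-0.8793806  -1.63612508 -0.38796496] 0.02497765677259478 33.72546136379242
th 0.4311463106032948 0.11472156641833495 0.14328427487800052
-0.43 (array([ 4.4 ,  8.52, -0.13]), array([0.002, 0.004, 0.004]))
0.43 (array([-0.03,  0.01, -0.13]), array([0.002, 0.004, 0.004]))
carriage 0.62 [197, 172, 223, 223] [[48.0, -102.0, 83.0], [79.0, -88.0, 101.0], [107.0, -53.0, 109.0]]
carriage 0.25 [216, 177, 276, 214] [[-110.0, -45.0, 105.0], [-63.0, -26.0, 109.0], [-27.0, 4.0, 169.0]]
pad 0.62 [196, 166, 221, 187] [[55.0, -90.0, 89.0], [81.0, -67.0, 100.0], [106.0, -61.0, 103.0]]
block_a 0.83 [189, 183, 219, 204] [[44.0, -53.0, 94.0], [81.0, -30.0, 103.0], [118.0, -13.0, 105.0]]
block_a 0.8 [186, 193, 210, 211] [[56.0, -9.0, 90.0], [83.0, 2.0, 92.0], [114.0, 13.0, 94.0]]
stop 0.78 [178, 203, 207, 224] [[58.0, 31.0, 81.0], [85.0, 39.0, 88.0], [115.0, 64.0, 103.0]]
stop 0.54 [212, 195, 244, 218] [[-32.0, -15.0, 86.0], [16.0, 12.0, 97.0], [35.0, 33.0, 98.0]]
wheel 0.57 [209, 195, 248, 220] [[-34.0, -9.0, 89.0], [14.0, 14.0, 97.0], [34.0, 35.0, 99.0]]
scene [(-150, 74), (-146, 75), (-142, 91), (-138, 91), (-130, 92), (-106, 109), (-102, 108), (-98, 108), (-94, 109), (-90, 106), (-86, 101), (-78, 96), (-70, 100), (-66, 102), (-62, 102), (-58, 102), (-54, 104), (-50, 104), (-46, 104), (-42, 103), (-38, 103), (-34, 103), (-30, 104), (-26, 104), (-22, 104), (-18, 103), (-14, 102), (-10, 94), (-6, 93), (-2, 92), (2, 93), (6, 93), (10, 93), (14, 92), (26, 104), (30, 103), (34, 103), (38, 100), (42, 86), (46, 86), (50, 96), (54, 99), (58, 94), (62, 88), (66, 83)]
top [(-150, 74), (-146, 73), (-142, 72), (-138, 72), (-134, 73), (6, 91), (18, 92), (42, 85), (46, 86), (50, 86), (54, 87), (58, 85), (62, 84), (66, 84)]
```

Block A no longer moves while the jaw does, and the pad-to-jaw gap is about 20 mm of 30 mm or more free, so the pad has been pushed back about 10 mm. Releasing.

Emit:
play_rows --targets '[{"grip":0,"linear":[0,0,0],"delta_rot":[0,0,0]},{"grip":0,"linear":[0,0,0],"delta_rot":[0,0,0]},{"grip":0,"linear":[0,0,0],"delta_rot":[0,0,0]},{"grip":0,"linear":[0,0,0],"delta_rot":[0,0,0]},{"grip":0,"linear":[0,0,0],"delta_rot":[0,0,0]},{"grip":0,"linear":[-1.1,0.6,1.6],"delta_rot":[0,0,0]},{"grip":0,"linear":[-2.7,1.4,3.9],"delta_rot":[0,0,0]},{"grip":0,"linear":[-4.4,2.3,6.3],"delta_rot":[0,0,0]},{"grip":0,"linear":[-6.0,3.1,8.7],"delta_rot":[0,0,0]},{"grip":0,"linear":[-7.1,3.7,10.2],"delta_rot":[0,0,0]}]'

```text
time: 15.35
ee_pos: [0.4077, -0.2993, 0.2328]
tcp_rot: [-180.0, 38.4, 152.4]
wrist_force: [-0.0, 0.1, 1.1]
opening: 0.0858
grasp_force: 0.0
```

Emit:
play_rows --targets '[{"grip":0,"linear":[-1,3,1],"delta_rot":[0,0,0]},{"grip":0,"linear":[-2,7,3],"delta_rot":[0,0,0]},{"grip":0,"linear":[-2,11,5],"delta_rot":[0,0,0]},{"grip":0,"linear":[-3,15,6],"delta_rot":[0,0,0]},{"grip":0,"linear":[-3,19,6],"delta_rot":[0,0,0]},{"grip":0,"linear":[-3,22,6],"delta_rot":[0,0,0]},{"grip":0,"linear":[-3,24,6],"delta_rot":[0,0,0]},{"grip":0,"linear":[-3,24,6],"delta_rot":[0,0,0]},{"grip":0,"linear":[-3,24,6],"delta_rot":[0,0,0]}]'

```text
time: 16.25
ee_pos: [0.3907, -0.0547, 0.2958]
tcp_rot: [-179.5, 37.5, 152.5]
wrist_force: [-0.3, -1.0, 0.2]
opening: 0.0855
grasp_force: 0.0
```

```bash
python3 - <<'E'
from h import *
o=bot.get_obs();print(o["ee_pos"],o["wrist_force"],o["opening"])
p=bot.camera("scene");P=cloud(p).reshape(-1,3); Y=(P-piv)@np.stack([cx,cy,ez],1)*1000
m=(abs(Y[:,0]-90)<18)&(Y[:,2]>60)&(Y[:,2]<130); Y=Y[m]
print([(b,int(np.percentile(Y[abs(Y[:,1]-b)<1.5,2],80))) for b in range(-120,40,3) if (abs(Y[:,1]-b)<1.5).sum()>2])
for q in (p,bot.camera("top")):
  for t,z in(("lever_grip",.14),("mug_mid",.046),("chisel_mid",.01)):
    for r in bot.pinpoint(q,t)[:1]: print(t,round(r["conf"],2),w(q,r["pixel"],z).round(3))
cv2.imwrite("pics/end.png",np.hstack([cv2.resize(p["color"][140:260,160:280],(480,480),interpolation=cv2.INTER_CUBIC),cv2.resize(q["color"][:,100:356],(320,480))])[:,:,::-1])
E
```

```text
[ 0.39066992 -0.05473746  0.29582447] [-0.31891462 -1.0127603   0.22169967] 0.08551892184297533
[(-108, 107), (-105, 108), (-102, 107), (-99, 109), (-96, 109), (-93, 109), (-90, 105), (-87, 104), (-84, 92), (-78, 94), (-69, 100), (-66, 101), (-63, 102), (-60, 102), (-57, 103), (-54, 103), (-51, 103), (-48, 104), (-45, 105), (-42, 104), (-39, 104), (-36, 105), (-33, 105), (-30, 103), (-27, 103), (-24, 104), (-21, 103), (-18, 104), (-15, 103), (-12, 100), (-9, 93), (-6, 93), (-3, 92), (0, 92), (3, 93), (6, 92), (9, 92), (12, 93), (15, 93), (27, 103), (30, 104), (33, 103), (36, 102), (39, 99)]
lever_grip 0.83 [ 0.464 -0.33   0.14 ]
mug_mid 0.98 [ 0.633 -0.091  0.046]
chisel_mid 0.74 [ 0.359 -0.378  0.01 ]
lever_grip 0.77 [ 0.474 -0.334  0.14 ]
mug_mid 0.22 [ 0.686 -0.357  0.046]
chisel_mid 0.69 [ 0.37  -0.387  0.01 ]
```

View pics/end.png

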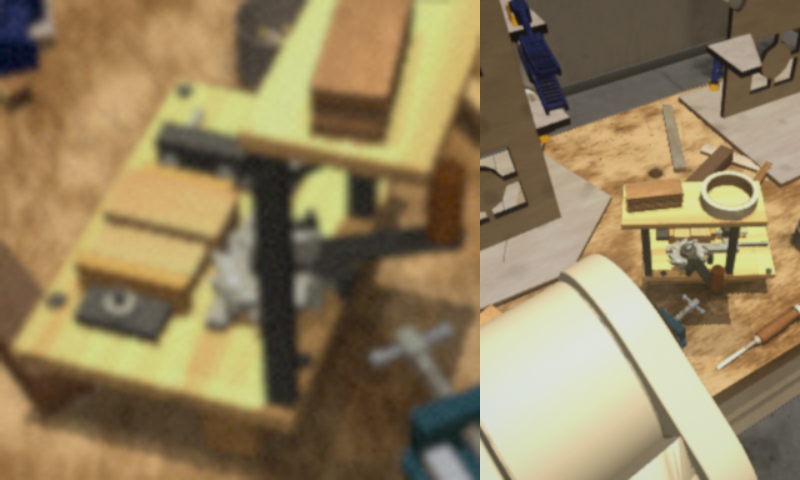

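```bash
python3 -c "
from workcell import bot
print(bot.job_done())"
```

```text
the job is handed in; nothing more can be done
None
```

The clamp is tightened and the job is handed in: after five full lever swings both offcuts are squeezed tight against the stop. From the depth images the sprung pad is pushed back about 10 mm, and the lever is released with the arm standing clear.

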